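# Pass the insert tray through the gated chute

## Task

Press the chute's yellow treadle down with one fingertip to swing the red gate up, and keep it held while another fingertip pushes the grey tray of inserts along the chute, under the gate without touching it, right up to the end stop. Then let go so that the gate closes behind the tray. Only push: do not pick up or tip the tray, and leave the other things on the bench alone.

Things in the scene. Friction and masses are not known exactly. Their poses are not given: they have to be found in the camera images.
- chute: Straight open-topped chute fixed on the bench, 440 mm long (all sizes in mm). Origin: on the bench, on its centre line, under the gate. +y = way the tray is pushed; -x = treadle side (near the robot). Floor top z 4, y -240 to 200; walls 6 thick, top z 22, inner faces x -58 and +58, y -220 to 200. Open at the -y end. Hinge rod along y at x -72, z 42, on lugs up to z 48 (y -230 to 50).
- end_stop (a point): Middle of the two black rubber buffer faces of the chute's end stop, at chute x 0, y 182, z 20; the stop plate behind them is 40 high. With the tray against the buffers its centre is at chute y 102.
- gate (a joint): Gate hinge, rad: 0 = shut (spring return), 0.80 = fully up at its limit. The axis is the hinge rod, parallel to the chute's y. Treadle and blade turn together: treadle down = blade up. The tray passes clear beneath at 0.60 or more; 0.63 to 0.76 is a good holding range.
- treadle_mid (a point): Middle of the top of the yellow treadle plate, 42 wide, 293 long (chute y -255 to 38; this point y -110); turns with the gate. Gate shut: slopes up outward at 40 deg, from chute x -94, z 34 to x -126, z 62. Gate at 0.70: level, top z 22, x -84 to -126 (rolled edge to -130). Pressed near x -105, 5 to 7 N hold it; a fingertip can slide along it in y while pressing (it may stick a little on the slope).
- blade_tip (a point): Free end of the red stop blade, 8 thick (chute y -4 to 4). Shut, the blade reaches over the wall into the chute at the treadle side only, to x -38, from z 20 to 34, and blocks the tray; the rest of the width stays open for a finger to pass beside it. At 0.70 its underside over the tray is at z 39, its top at z 58 and it reaches to x -32.
- tray: Grey open tray of brass inserts and rivets (fixed in it), 110 wide (its x), 160 long (its y, along the chute), 28 high, about 0.2 kg, loose on the chute floor. Origin: centre of its underside. It starts wholly before the gate, its centre 95 to 120 before it. Push on its rear wall, 80 behind the centre, 7 to 32 above the bench.
- soda_can: drink can, diameter 66, 115 high, standing left of the chute's near side; origin centre of underside. Bystander.
- tape_roll: loose roll of masking tape lying flat, diameter 104, 25 high, to the left of the chute. Bystander.
- glue: tan glue bottle with white cap, 48 x 67 x 157 high, standing to the right of the chute. Bystander.
- red_tin: small red putty tin, diameter 78, 78 high, standing to the right of the chute. Bystander.
- clamp: spring clamp with red handles lying flat, 123 x 48 x 20, on the left. Bystander.
- bracket: bent steel bracket, 50 x 70 x 30 high, standing at the bench's front edge near the chute's end. Bystander.

How it is judged:
On the way, in this order (a step that is already met when the one before it is completed fails the run):
1. a fingertip holds the treadle down and the gate up while the tray is still wholly before it (value of joint gate above 0.5 rad and contact force between the fingers and gate above 0.3 N and y of tray in the frame of chute between -0.2 and -0.084 m), for 0.2 s.
2. the tray is under the gate, which a fingertip still holds up by the treadle (value of joint gate above 0.5 rad and contact force between the fingers and gate above 0.3 N and y of tray in the frame of chute between -0.06 and 0.06 m), for 0.2 s.
At the end, for the whole second after the job is handed in: The tray lies flat and at rest in the chute past the gate, within 6 mm of the end stop's buffers, and the gate has swung shut behind it (below 0.08 rad) (y of tray in the frame of chute between 0.096 and 0.108 m and x of tray in the frame of chute between -0.008 and 0.008 m and z of tray in the frame of chute between -0.002 and 0.009 m and value of joint gate below 0.08 rad and angle between tray's own z axis and vertical below 0.05 rad and linear speed of tray below 0.01 m/s); the robot touches nothing.
It fails at once if the gate blade and the tray press on each other (over 1.5 N) (contact force between gate and tray above 1.5 N).
It fails at once if the tray is lifted more than 12 mm off the chute floor (z of tray in the frame of chute above 0.016 m).
It fails at once if the tray is tipped more than 0.15 rad (angle between tray's own z axis and vertical above 0.15 rad).
It fails at once if a bystander (can, tape roll, glue bottle, red tin, clamp or bracket) is moved more than 2 cm (distance of any of soda_can, tape_roll, glue, red_tin, clamp, bracket from where it was at the start of the episode above 0.02 m).
It also fails if it takes over 51 s, if anything falls off the work surface, if the arm or the gripper's body presses on something with over 40 N, if the wrist force passes 120 N, or if a joint passes its speed limit or range.

## Robot

A 6-joint arm with a two-finger parallel gripper is mounted at the origin on a cart in front of the work surface, level with it; the furniture and walls round the work are solid. World frame = base frame: x ahead of the robot, y to its left, z up, the work surface at z = 0. Lengths are in m, angles in rad, forces in N, time in s.
With the tool pointing down it reaches from about 0.35 to 0.85 m from the base axis. Payload 8.1 kg.
Tool frame: the origin (TCP) lies midway between the tips of the shut fingers; the grasp point (between the pads) lies robot.grip_depth behind it (robot.grip_depth is the distance from the TCP to the grasp point, in m); z points along the fingers, y is the line along which they close (so a half turn about z gives the same grasp; the last joint's range is limited). The gripper opens to 93 mm and grips with 3 to 60 N. Pads are 15 mm wide; open, the fingers measure 128 mm over their backs; the gripper's body (75 mm by 188 mm) begins 65 mm behind the grasp point.
Start: joints at [1.095, 0.13, 1.488, -0, 1.523, -0.085], TCP at [0.229, 0.555, 0.219] pointing down, gripper open.
Joint ranges: [-2.96, 2.96], [-0.89, 2.26], [0.02, 2.5], [-1.34, 4.48], [0, 2.73], [-2.66, 2.66]. Speed limits (rad/s): [2.39, 2.39, 2.79, 3.14, 3.14, 3.14].

## Interface

Orientations are given as a rotation vector (axis times angle).
In Python, from plant import robot gives the robot as it stands.
- The arm moves only by the tool carry_out, never from a script. Its argument "rows" is a list of rows, each a list of 6 numbers: the shift along the tool's x, y, z in m, then the turn, a rotation vector about the tool's x, y, z in degrees. A call has 1 to 12 rows; each row is the pose to reach, as a shift and turn from the pose commanded when the call began, along the tool's axes at that moment; what a row does not reach only later rows make up. A row lasts 1/8 s, in which the tool goes at most 62.5 mm and 10.7 degrees, less where a joint would pass 70% of its speed; a pose out of reach is approached as far as the arm can. A call with a gripper value outside its range is refused whole. "jaw" is the closure in counts, from 0 (fully open) to 255 (shut), set as the call begins (left out, the last holds). The fingers move at their own pace and stop on an object; "force" is the grip in N (left out, the last holds). Time passes only in rows, so rows that repeat a pose let the fingers close. It gives the time, the measured TCP pose, the force, the opening and the grip force at its end, in the units of the state.
- robot.read_state(): the state, without advancing time (a new reading comes with each control period).
- robot.read_camera(name): name is "scene" or "top" or "wrist"; returns the picture (480x640x3 uint8, red, green, blue); there is no depth.
- robot.camera_model(name): a dict with "fx", "fy", "cx", "cy" (pixels), "R" (3x3) and "t" (3): a world point X has camera coordinates R X + t; the wrist camera has in their place "mount" (4x4, takes a point from camera to tool coordinates, whose origin is the TCP and whose axes are the flange's). Camera axes: x right, y down, z forward; pixel columns grow to the right and rows downward; lengths in m; the calibration is good to about 2 mm. The wrist camera is an equidistant fisheye: a pixel r from the principal point sees the ray r / f radians off the axis. A picture is of the moment at which its call begins: read the wrist's pose just before it. camera_model takes no time and is no camera call.
- robot.close_job(): hands the job in; it is judged then, once.
Trained networks look in the newest picture that a camera, given by its name, has taken for a name from the list of things; names that differ only in an ending like _2 or _b are one class to them, and where a whole thing is asked for, a point or a joint stands for the part that bears it (a point fixed in the world has none). Each returns a list of dicts, best first, with "conf" (0 to 1); they miss things now and then, are a little off and sometimes report something else, mostly with a low value. They report only what shows in the picture. A call takes as long as a camera call.
- robot.outline_of(camera, target): "pixels" (480x640 bool, what is visible of it) and "pixel" ([column, row] in pixels, amid what is visible of it).
The state is a dict: "t": time; "q": joint angles; "dq": joint speeds; "joint_torque": joint torques, N m; "tool_pos": TCP position; "orientation": TCP orientation; "force": force on the tool from outside, world axes, zero at the start; "wrist_torque": the same for the moment, N m; "opening": finger opening in m; "gripper_force": force on a finger pad.
Only numpy, scipy, OpenCV 4.12 (cv2) and the standard library are available. Lean on these libraries where they do the work, as an engineer would, in place of code of your own. Each camera call takes 0.05 s, during which the arm holds its last target. There are 200 camera calls.

## Working session

There is one attempt and no reset: what is moved stays moved. The work goes in short steps, Python scripts to look and compute and a tool call to move; the robot and the scene stay as the last step left them, time stands still between calls to the robot, and variables do not carry over. Pictures are saved under pics/ and viewed, at most 10 in all, crops included, and the job is handed in when it is done.

Besides the shell and the picture viewer there is one more tool, called in YAML: its name, and indented under it one key for each argument. carry_out: Moves the arm, as the interface text tells. Its arguments: {"type":"object","properties":{"rows":{"type":"array"},"jaw":{"type":"number"},"force":{"type":"number"}},"required":["rows"]}

```bash
ls; mkdir -p pics; python3 - <<'E'
from plant import robot
import cv2,numpy as np
s=robot.read_state();print(s);print(robot.grip_depth)
for c in("scene","top"):
    im=robot.read_camera(c);cv2.imwrite(f"pics/{c}0.png",im[:,:,::-1]);print(c,robot.camera_model(c))
    for n in("chute","tray","gate","treadle_mid","blade_tip","end_stop"):
        try:print(n,[(round(d["conf"],2),d["pixel"],int(d["pixels"].sum())) for d in robot.outline_of(c,n)][:2])
        except Exception as e:print(n,e)
E
```

```text
pics
{'t': 0.0, 'q': array([ 1.09458631e+00,  1.31166734e-01,  1.48926849e+00, -4.45318535e-06,
        1.52297687e+00, -8.54219441e-02]), 'dq': array([-0.00089477, -0.00073578, -0.00023595,  0.00167382, -0.00164786,
        0.00091022]), 'joint_torque': array([-8.49316857e-04, -5.59839821e+01, -4.91753769e+01,  7.68135488e-02,
        3.55175254e-02, -2.23216875e-04]), 'tool_pos': array([0.22828595, 0.55426923, 0.21759003]), 'orientation': array([-6.09852282e-01, -3.08132048e+00,  2.74753068e-03]), 'force': array([-0.81303408, -0.35819412, -0.19130985]), 'wrist_torque': array([-0.00971153, -0.00597301, -0.00866169]), 'gripper_force': 0.0, 'opening': 0.09257155299362209}
0.0188
scene {'fx': 458.20659347037065, 'fy': 458.20659347037065, 'cx': 317.03335992605054, 'cy': 243.36016939189608, 'R': array([[ 0.53210034, -0.84641551, -0.02121365],
       [-0.54546586, -0.32352994, -0.77317228],
       [ 0.64756176,  0.42297656, -0.63384115]]), 't': array([-0.27739416,  0.32401225,  1.21087517])}
chute [(0.64, [328.6, 252.0], 3143)]
tray [(0.82, [364.4, 252.2], 1108), (0.7, [242.6, 263.8], 158)]
gate [(0.82, [351.7, 267.1], 548)]
treadle_mid [(0.73, [352.8, 265.7], 541)]
blade_tip [(0.66, [352.7, 265.9], 320), (0.17, [460.9, 263.7], 912)]
end_stop [(0.64, [329.1, 252.6], 3251), (0.34, [241.6, 263.6], 173)]
top {'fx': 511.4516633403741, 'fy': 511.4516633403741, 'cx': 328.4819462850229, 'cy': 244.96732070181628, 'R': array([[-0.01036537, -0.99979258, -0.01753131],
       [-0.98350833,  0.0133593 , -0.18036876],
       [ 0.18056555,  0.0153726 , -0.98344281]]), 't': array([-0.00239205,  0.52032301,  1.3566091 ])}
chute [(0.62, [335.5, 241.7], 6688)]
tray [(0.28, [336.9, 241.8], 7136)]
gate [(0.61, [380.2, 256.9], 1680)]
treadle_mid [(0.56, [380.5, 257.7], 1457)]
blade_tip [(0.68, [378.7, 258.9], 1527)]
end_stop [(0.59, [336.2, 240.9], 6685)]
```

View pics/top0.png

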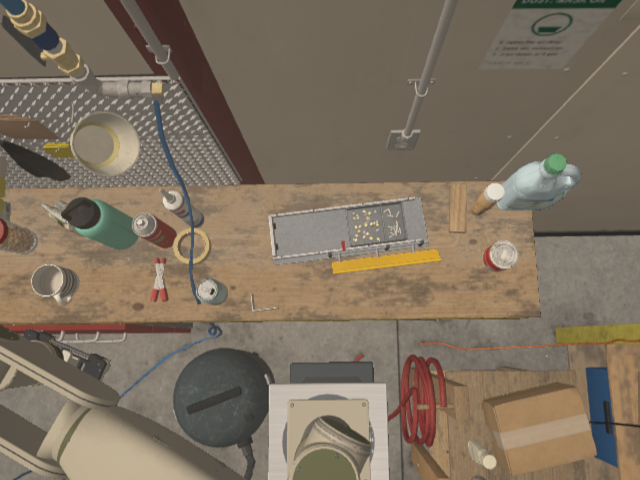

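View pics/scene0.png

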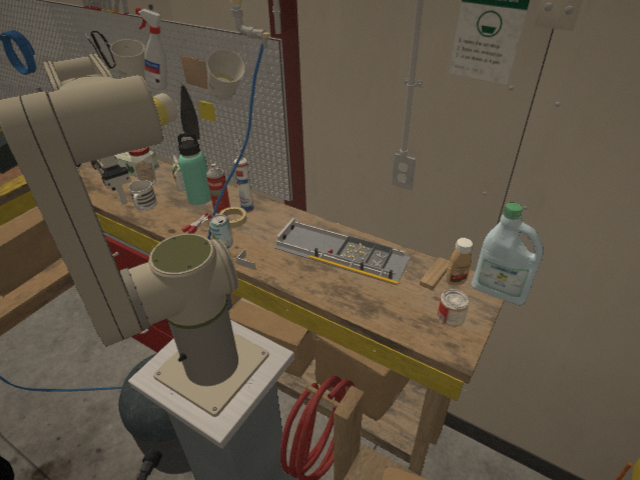

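The top view shows the yellow treadle from (333,268) to (440,256), the red blade at (344,245), the tray around (375,225) and the chute's stop end on the left (272,235). So the chute axes lie close to the world axes, with a small yaw. Next I fit the pose from the yellow plate.

```bash
cat > h.py <<'E'
import numpy as np,cv2
from scipy.optimize import minimize
from scipy.spatial.transform import Rotation as Ro
from plant import robot
def proj(c,P):
    m=robot.camera_model(c); X=np.asarray(P)@m["R"].T+m["t"]
    return np.c_[m["fx"]*X[:,0]/X[:,2]+m["cx"],m["fy"]*X[:,1]/X[:,2]+m["cy"]]
def c2w(p,P):
    P=np.asarray(P,float)/1000; c,s=np.cos(p[2]),np.sin(p[2])
    return np.c_[p[0]+c*P[:,0]-s*P[:,1],p[1]+s*P[:,0]+c*P[:,1],P[:,2]]
def yellow(im,pt):
    hsv=cv2.cvtColor(im,cv2.COLOR_RGB2HSV)
    m=cv2.inRange(hsv,(18,150,110),(34,255,255))
    n,l,st,ce=cv2.connectedComponentsWithStats(m)
    i=min([k for k in range(1,n) if st[k,4]>80],key=lambda k:np.hypot(*(ce[k]-pt)))
    return (l==i)
E
python3 - <<'E'
from h import *
T=[(-94,-255,34),(-94,38,34),(-126,38,62),(-126,-255,62)]
ms={}
for c,pt in(("top",(387,262)),("scene",(352,266))):
    im=cv2.imread(f"pics/{c}0.png")[:,:,::-1].copy(); ms[c]=yellow(im,pt); ys,xs=np.where(ms[c]);print(c,len(xs),xs.min(),xs.max(),ys.min(),ys.max())
def rend(c,p,S=8):
    q=proj(c,c2w(p,T)); b=np.zeros((480*2,640*2),np.uint8)
    cv2.fillPoly(b,[np.round(q*2*256+0.5*256).astype(np.int32)],255,cv2.LINE_AA,8)
    return cv2.resize(b,(640,480),interpolation=cv2.INTER_AREA)/255
for cams in(["top"],["scene"],["top","scene"]):
    f=lambda p:sum(np.abs(rend(c,p)-ms[c]).sum()/ms[c].sum() for c in cams)
    best=min((minimize(f,[x,y,a],method="Nelder-Mead",options=dict(initial_simplex=np.array([[x,y,a],[x+.03,y,a],[x,y+.03,a],[x,y,a+.06]]),maxiter=300)) for x in(.5,.55) for y in(-.05,.0) for a in(0,.1,-.1)),key=lambda r:r.fun)
    print(cams,best.x,best.fun)
p=best.x
im=cv2.imread("pics/top0.png");x0,y0=260,185;s=4
im=cv2.resize(im[y0:y0+100,x0:x0+190],None,fx=s,fy=s,interpolation=cv2.INTER_CUBIC)
def dr(P,col):
    q=(proj("top",c2w(p,P))-[x0,y0]+.5)*s
    cv2.polylines(im,[q.round().astype(int)],True,col,1)
dr(T,(255,0,0));dr([(-64,-220,22),(64,-220,22),(64,200,22),(-64,200,22)],(0,255,0));dr([(-38,-4,34),(-60,-4,34),(-60,4,34),(-38,4,34)],(255,255,0))
for yc in(-95,-120):dr([(-55,yc-80,32),(55,yc-80,32),(55,yc+80,32),(-55,yc+80,32)],(255,0,255))
cv2.imwrite("pics/ov.png",im)
E
```

```text
top 1256 332 440 249 273
scene 259 309 399 256 283
['top'] [ 0.56995921 -0.04246609  0.11855662] 0.0733639315598851
['scene'] [ 0.57368968 -0.03658955  0.10164327] 0.39229313346960404Traceback (most recent call last):
  File "<stdin>", line 12, in <module>
  File "<stdin>", line 12, in <genexpr>
    res = _minimize_neldermead(fun, x0, args, callback, bounds=bounds,
                               **options)
    fxr = func(xr)
    fx = function(np.copy(x), *(wrapper_args + args))
  File "<stdin>", line 11, in <lambda>
  File "<stdin>", line 11, in <genexpr>
  File "<stdin>", line 7, in rend
  File "h.py", line 6, in proj
    m=robot.camera_model(c); X=np.asarray(P)@m["R"].T+m["t"]
ValueError: time passes only in moves, steps and waits
```

```bash
sed -i 's/^def proj/import functools\n@functools.cache\ndef cm(c): return robot.camera_model(c)\ndef proj/; s/m=robot.camera_model(c); X/m=cm(c); X/' h.py
cat >> h.py <<'E'
def tgt(p,cp,z,sgn):
    "tool rotation & position for TCP at chute point cp (mm), y_tool = sgn*chute x"
    c,s=np.cos(p[2]),np.sin(p[2]); y=sgn*np.array([c,s,0]); zz=np.array([0,0,-1.]); R=np.c_[np.cross(y,zz),y,zz]
    w=c2w(p,[[cp[0],cp[1],z]])[0]; return w,R
def row(s,w,R):
    R0=Ro.from_rotvec(s["orientation"]).as_matrix()
    return np.r_[R0.T@(w-s["tool_pos"])*1000, Ro.from_matrix(R0.T@R).as_rotvec(degrees=True)].round(2)
E
python3 - <<'E'
from h import *
p=[.570,-.0425,.1186]
T=[(-94,-255,34),(-94,38,34),(-126,38,62),(-126,-255,62)]
im=cv2.imread("pics/top0.png");x0,y0=260,185;s=4
im=cv2.resize(im[y0:y0+100,x0:x0+190],None,fx=s,fy=s,interpolation=cv2.INTER_CUBIC)
def dr(P,col):
    q=(proj("top",c2w(p,P))-[x0,y0]+.5)*s
    cv2.polylines(im,[q.round().astype(int)],True,col,1)
dr(T,(255,0,0));dr([(-64,-220,22),(64,-220,22),(64,200,22),(-64,200,22)],(0,255,0));dr([(-38,-4,34),(-60,-4,34),(-60,4,34),(-38,4,34)],(255,255,0))
for yc in(-95,-120):dr([(-55,yc-80,32),(55,yc-80,32),(55,yc+80,32),(-55,yc+80,32)],(255,0,255))
cv2.imwrite("pics/ov.png",im)
st=robot.read_state()
print(Ro.from_rotvec(st["orientation"]).as_matrix().round(3))
for sg in(1,-1):
  for z in(150,):print(sg,row(st,*tgt(p,(-50,-212),z,sg)),tgt(p,(-50,-212),z,sg)[0])
print({k:v for k,v in robot.camera_model("wrist").items()})
E
```

```text
[[-0.925  0.381  0.   ]
 [ 0.381  0.925  0.   ]
 [-0.     0.    -1.   ]]
1 [-602.96 -631.67   68.63    0.     -0.     60.81] [ 0.54543553 -0.25892686  0.15      ]
-1 [-602.96 -631.67   68.63    0.      0.   -119.19] [ 0.54543553 -0.25892686  0.15      ]
{'fx': 371.64829954431775, 'fy': 371.64829954431775, 'cx': 316.62267220844404, 'cy': 234.7408068783526, 'mount': array([[-1.11428698e-03, -9.53914789e-01, -3.00075547e-01,
         8.43753336e-02],
       [ 9.99999190e-01, -8.78217608e-04, -9.21572290e-04,
        -4.88190316e-04],
       [ 6.15569807e-04, -3.00076331e-01,  9.53914995e-01,
        -1.66248715e-01],
       [ 0.00000000e+00,  0.00000000e+00,  0.00000000e+00,
         1.00000000e+00]])}
```

View pics/ov.png

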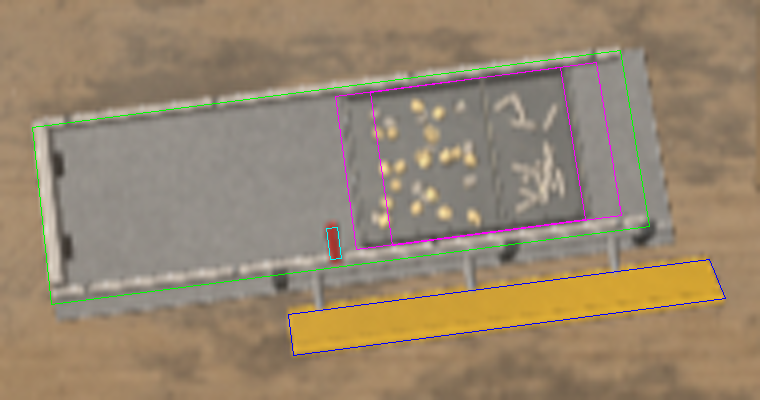

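The fit matches the picture: treadle, walls and blade outlines all lie on their edges, and the tray's rear edge at (580,130) falls at about chute y -180. Now I move above the chute's open end.

carry_out:
  rows:
    - [-0.03, -0.032, 0, 0, 0, 3]
    - [-0.06, -0.063, 0, 0, 0, 6]
    - [-0.09, -0.095, 0, 0, 0, 9]
    - [-0.12, -0.126, 0, 0, 0, 12]
    - [-0.15, -0.158, 0, 0, 0, 15]
    - [-0.18, -0.19, 0, 0, 0, 18]
    - [-0.21, -0.221, 0, 0, 0, 21]
    - [-0.24, -0.253, 0, 0, 0, 24]
    - [-0.27, -0.284, 0, 0, 0, 27]
    - [-0.3, -0.316, 0, 0, 0, 30]
    - [-0.33, -0.347, 0, 0, 0, 33]
    - [-0.36, -0.379, 0, 0, 0, 36]
  jaw: 0

```text
t: 2.2
tool_pos: [0.4175, 0.0659, 0.219]
orientation: [1.534, 2.741, 0.001]
force: [0.1, 0.6, -0.4]
opening: 0.0932
gripper_force: 0.0
```

```bash
python3 - <<'E'
from h import *
p=[.570,-.0425,.1186];st=robot.read_state();print(st["t"],st["tool_pos"],st["force"],row(st,*tgt(p,(-50,-215),150,1)))
E
```

```text
2.2 [0.4174549  0.06585439 0.21895515] [ 0.09611984  0.57401677 -0.37467571] [-3.4648e+02 -6.1940e+01  6.9040e+01  5.0000e-02  1.0000e-02  2.4710e+01]
```

carry_out:
  rows:
    - [-0.035, -0.006, 0, 0, 0, 2.5]
    - [-0.07, -0.012, 0, 0, 0, 5]
    - [-0.105, -0.019, 0, 0, 0, 7.5]
    - [-0.14, -0.025, 0, 0, 0, 10]
    - [-0.175, -0.031, 0, 0, 0, 12.5]
    - [-0.21, -0.037, 0.01, 0, 0, 15]
    - [-0.245, -0.044, 0.02, 0, 0, 17.5]
    - [-0.28, -0.05, 0.035, 0, 0, 20]
    - [-0.315, -0.056, 0.05, 0, 0, 22.5]
    - [-0.34, -0.061, 0.06, 0, 0, 24.7]
    - [-0.3465, -0.062, 0.069, 0, 0, 24.7]
    - [-0.3465, -0.062, 0.069, 0, 0, 24.7]

```text
t: 3.7
tool_pos: [0.5452, -0.2598, 0.1486]
orientation: [-2.082, -2.35, 0.0]
force: [0.5, 0.3, 0.8]
opening: 0.0928
gripper_force: 0.0
```

```bash
cat >> h.py <<'E'
def wproj(s,P):
    m=robot.camera_model("wrist");M=np.array(m["mount"]);R0=Ro.from_rotvec(s["orientation"]).as_matrix()
    X=(np.asarray(P)-s["tool_pos"])@R0; X=(X-M[:3,3])@M[:3,:3]
    r=np.hypot(X[:,0],X[:,1]);th=np.arctan2(r,X[:,2])
    return np.c_[m["fx"]*th*X[:,0]/r+m["cx"],m["fy"]*th*X[:,1]/r+m["cy"]]
def line(a,b,n=20): return np.linspace(a,b,n)
def wover(s,im,p,name,trays=(-98,),th=0):
    im=im[:,:,::-1].copy()
    def d(P,col):
        P=list(P)+[P[0]];L=np.vstack([line(P[i],P[i+1]) for i in range(len(P)-1)])
        cv2.polylines(im,[wproj(s,c2w(p,L)).round().astype(int)],False,col,1)
    c,sn=np.cos(th),np.sin(th)
    rot=lambda P:[(-72+c*(x+72)-sn*(z-42),y,42+sn*(x+72)+c*(z-42)) for x,y,z in P]
    d(rot([(-94,-255,34),(-94,38,34),(-126,38,62),(-126,-255,62)]),(255,0,0))
    d([(-58,-220,22),(58,-220,22),(58,200,22),(-58,200,22)],(0,255,0))
    for yc in trays:d([(-55,yc-80,32),(55,yc-80,32),(55,yc+80,32),(-55,yc+80,32)],(255,0,255))
    cv2.imwrite(name,im)
E
python3 - <<'E'
from h import *
p=[.570,-.0425,.1186];st=robot.read_state();im=robot.read_camera("wrist");wover(st,im,p,"pics/w1.png");print(st["t"],st["tool_pos"],st["force"],st["q"],row(st,*tgt(p,(-50,-215),150,1)))
E
```

```text
3.7 [ 0.54517445 -0.25978212  0.14859567] [0.48483991 0.33594875 0.79404921] [-5.29713697e-01  1.84404496e-01  1.55742523e+00  2.41177462e-04
  1.40187231e+00 -6.50802125e-01] [-2.18  0.35 -1.41 -0.09 -0.08  0.14]
```

View pics/w1.png

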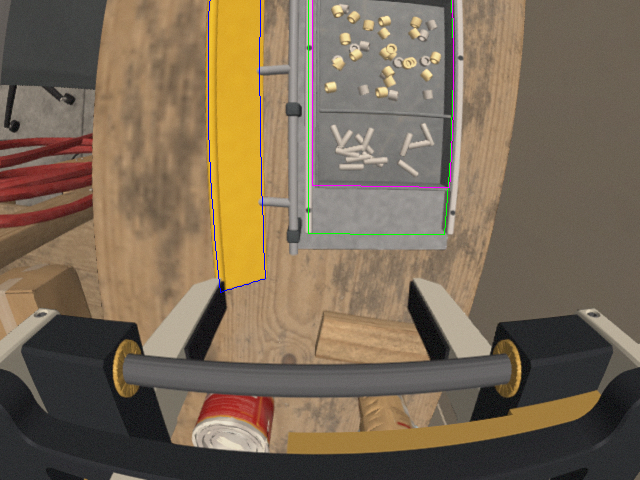

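The overlay agrees with the wrist picture: the treadle outline lies on the plate, and the tray's rear edge at row 186 gives centre y ≈ -98. The finger tips at (220,290) and (415,290) straddle the rod. Now descending.

carry_out:
  rows:
    - [0.0, 0, 0.012, 0, 0, 0]
    - [0.003, 0, 0.025, 0, 0, 0]
    - [0.006, 0, 0.04, 0, 0, 0]
    - [0.01, 0, 0.055, 0, 0, 0]
    - [0.013, 0, 0.07, 0, 0, 0]
    - [0.013, 0, 0.082, 0, 0, 0]
    - [0.013, 0, 0.088, 0, 0, 0]
    - [0.013, 0, 0.088, 0, 0, 0]
    - [0.013, 0, 0.088, 0, 0, 0]

```text
t: 4.88
tool_pos: [0.5447, -0.2478, 0.0623]
orientation: [2.083, 2.35, 0.0]
force: [0.8, 0.3, 0.0]
opening: 0.0929
gripper_force: 0.0
```

```bash
python3 - <<'E'
from h import *
p=[.570,-.0425,.1186];st=robot.read_state();print(st["t"],st["tool_pos"],st["force"],row(st,*tgt(p,(-50,-200),22,1)))
E
```

```text
4.875 [ 0.54469345 -0.2478212   0.06228228] [0.79759057 0.25988931 0.01812489] [ 9.100e-01 -6.100e-01  4.028e+01  5.000e-02  3.000e-02  1.000e-01]
```

carry_out:
  rows:
    - [0, 0, 0.006, 0, 0, 0]
    - [0, 0, 0.012, 0, 0, 0]
    - [0, 0, 0.018, 0, 0, 0]
    - [0, 0, 0.023, 0, 0, 0]
    - [0, 0, 0.028, 0, 0, 0]
    - [0, 0, 0.032, 0, 0, 0]
    - [0, 0, 0.035, 0, 0, 0]
    - [0, 0, 0.038, 0, 0, 0]
    - [0, 0, 0.039, 0, 0, 0]
    - [0, 0, 0.039, 0, 0, 0]
    - [0, 0, 0.039, 0, 0, 0]

```text
t: 6.25
tool_pos: [0.5482, -0.2472, 0.0254]
orientation: [2.079, 2.347, 0.007]
force: [8.0, 6.8, 11.5]
opening: 0.0929
gripper_force: 5.9
```

```bash
python3 - <<'E'
from h import *
p=[.570,-.0425,.1186]
for i in range(3):
    st=robot.read_state();im=robot.read_camera("wrist");print(st["t"],st["tool_pos"],st["force"],st["wrist_torque"],row(st,*tgt(p,(-50,-200),22,1)))
wover(st,im,p,"pics/w2.png",th=.7)
E
```

```text
6.25 [ 0.54816837 -0.24721767  0.02542548] [ 8.01006625  6.84064115 11.5458911 ] [ 1.15345552 -1.06016257 -0.25422272] [ 0.71 -4.12  3.39  0.41  0.1   0.13]
6.3 [ 0.54812648 -0.24722274  0.02540139] [ 8.77724868  7.26277987 11.32489598] [ 1.17199054 -1.0688638  -0.26909353] [ 0.71 -4.08  3.37  0.41  0.09  0.13]
6.35 [ 0.54812786 -0.24721333  0.02541392] [8.44388621 7.38435662 9.97858481] [ 1.07540947 -1.0782848  -0.27240355] [ 0.7  -4.08  3.38  0.41  0.09  0.13]
```

View pics/w2.png

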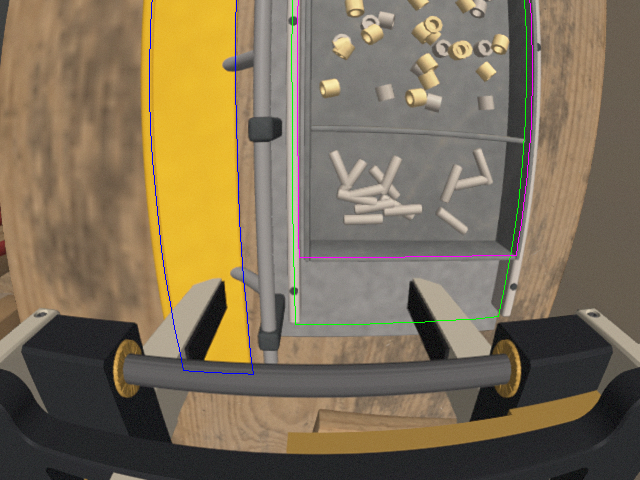

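The treadle is nearly level and lies close to the 0.7 outline (left edge at column 150). The tray's rear edge is at row 255 and the fingertips are clear of it. The slope has pushed the tool 4 mm inward and it sits 3 mm high, so I press a little more.

carry_out:
  rows:
    - [0, -0.001, 0.0015, 0, 0, 0]
    - [0, -0.002, 0.003, 0, 0, 0]
    - [0, -0.002, 0.004, 0, 0, 0]
    - [0, -0.002, 0.004, 0, 0, 0]

```text
t: 6.9
tool_pos: [0.5477, -0.2483, 0.0228]
orientation: [2.077, 2.344, 0.008]
force: [11.6, 5.5, 15.5]
opening: 0.0924
gripper_force: 7.2
```

```bash
python3 - <<'E'
from h import *
p=[.570,-.0425,.1186]
st=robot.read_state();im=robot.read_camera("scene");print(st["t"],st["tool_pos"],st["force"],st["gripper_force"],row(st,*tgt(p,(-50,-200),22,1)))
# th fit from scene + top yellow
ims={"scene":im,"top":robot.read_camera("top")}
cv2.imwrite("pics/s2.png",cv2.resize(im[215:305,270:430],None,fx=5,fy=5,interpolation=cv2.INTER_CUBIC)[:,:,::-1])
E
```

```text
6.9 [ 0.54767661 -0.24834153  0.02275924] [11.61181539  5.54389224 15.53216456] 7.167440350167453 [ 1.77 -3.48  0.72  0.57  0.22  0.13]
```

View pics/s2.png

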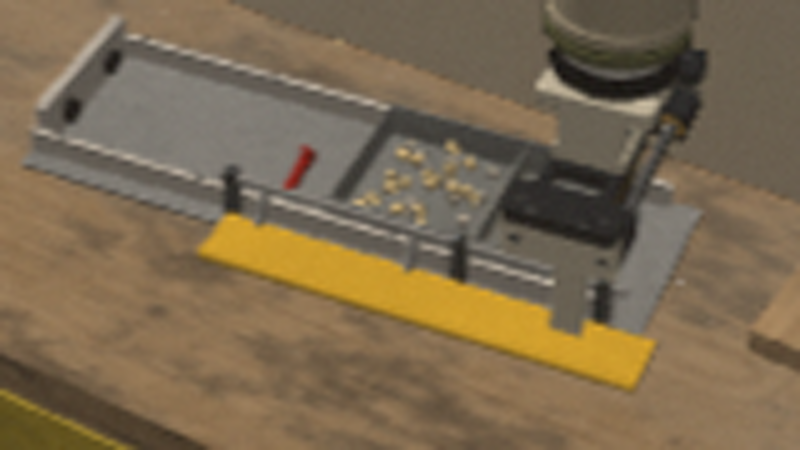

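The gate is up: the red blade stands raised at crop (300,167) and one finger is on the treadle at (568,320). I fit its angle.

```bash
python3 - <<'E'
from h import *
p=[.570,-.0425,.1186]
ims={c:robot.read_camera(c) for c in("scene","top")}
m={"scene":yellow(ims["scene"],(352,272)),"top":yellow(ims["top"],(385,262))}
for c in m: print(c,m[c].sum())
def P(th,y0,y1):
    c,s=np.cos(.7-th),np.sin(.7-th)
    # level at .7: x -84..-128, z 22 ; raised outward by (.7-th)
    f=lambda x,y:(-72+c*(x+72)-s*(22-42)*-1*-1,y,42+c*(22-42)-s*(x+72))
    return [f(-84,y0),f(-84,y1),f(-128,y1),f(-128,y0)]
print(P(0,-255,38))
from scipy.optimize import minimize_scalar
for c in m:
  res=[]
  for th in np.arange(.4,.86,.04):
    b=np.zeros((960,1280),np.uint8);cv2.fillPoly(b,[np.round((proj(c,c2w(p,P(th,-255,38)))*2+.5)*256).astype(np.int32)],255,cv2.LINE_AA,8)
    b=cv2.resize(b,(640,480),interpolation=cv2.INTER_AREA)/255.
    d=np.abs(b-m[c]); 
    lim=int(proj(c,c2w(p,[(-105,-150,22)]))[0,0]); d[:,lim:]=0
    res.append((round(th,2),round(d.sum(),1)))
  print(c,res)
red=lambda im:cv2.inRange(cv2.cvtColor(im,cv2.COLOR_RGB2HSV),(0,150,60),(6,255,255))|cv2.inRange(cv2.cvtColor(im,cv2.COLOR_RGB2HSV),(172,150,60),(180,255,255))
for c,w in(("scene",(slice(235,260),slice(318,340))),("top",(slice(225,265),slice(330,360)))):
    ys,xs=np.where(red(ims[c])[w]);print(c,"red",xs.min()+w[1].start,xs.max()+w[1].start,ys.min()+w[0].start,ys.max()+w[0].start)
    for th in(.5,.6,.7,.8):
        a=.7-th; cc,s=np.cos(a),np.sin(a)
        tip=[(-32,0,58),(-32,0,39)]
        q=[(-72+cc*(x+72)+s*(z-42),y,42-s*(x+72)+cc*(z-42)) for x,y,z in tip]
        print(th,proj(c,c2w(p,q)).round(1).tolist())
E
```

```text
scene 949
top 647
[(np.float64(-68.29375250266004), -255, np.float64(34.43376850116252)), (np.float64(-68.29375250266004), 38, np.float64(34.43376850116252)), (np.float64(-101.94680874317753), 38, np.float64(62.77934673962093)), (np.float64(-101.94680874317753), -255, np.float64(62.77934673962093))]
scene [(np.float64(0.4), np.float64(387.3)), (np.float64(0.44), np.float64(322.8)), (np.float64(0.48), np.float64(256.6)), (np.float64(0.52), np.float64(198.8)), (np.float64(0.56), np.float64(141.5)), (np.float64(0.6), np.float64(85.3)), (np.float64(0.64), np.float64(48.5)), (np.float64(0.68), np.float64(65.6)), (np.float64(0.72), np.float64(110.2)), (np.float64(0.76), np.float64(158.6)), (np.float64(0.8), np.float64(216.0)), (np.float64(0.84), np.float64(274.5))]
top [(np.float64(0.4), np.float64(569.5)), (np.float64(0.44), np.float64(558.7)), (np.float64(0.48), np.float64(514.4)), (np.float64(0.52), np.float64(487.9)), (np.float64(0.56), np.float64(475.5)), (np.float64(0.6), np.float64(460.2)), (np.float64(0.64), np.float64(485.2)), (np.float64(0.68), np.float64(491.6)), (np.float64(0.72), np.float64(531.6)), (np.float64(0.76), np.float64(564.2)), (np.float64(0.8), np.float64(595.2)), (np.float64(0.84), np.float64(615.6))]
scene red 327 331 245 251
0.5 [[331.6, 245.1], [331.2, 250.0]]
0.6 [[331.5, 244.2], [331.3, 249.0]]
0.7 [[331.3, 243.5], [331.4, 248.0]]
0.8 [[331.1, 242.9], [331.4, 247.0]]
top red 342 344 239 250
0.5 [[342.0, 237.3], [342.1, 240.0]]
0.6 [[342.1, 237.4], [342.1, 239.4]]
0.7 [[342.1, 237.6], [342.1, 238.9]]
0.8 [[342.2, 238.0], [342.1, 238.6]]
```

```bash
cat >> h.py <<'E'
def gate_angle(im,p,pt=(352,272),ylim=-150):
    c="scene";m=yellow(im,pt);res=[]
    for th in np.arange(.4,.86,.02):
        a=.7-th;k,s=np.cos(a),np.sin(a)
        f=lambda x,y:(-72+k*(x+72)-s*20,y,42-k*20-s*(x+72))
        b=np.zeros((960,1280),np.uint8);cv2.fillPoly(b,[np.round((proj(c,c2w(p,[f(-84,-255),f(-84,38),f(-130,38),f(-130,-255)]))*2+.5)*256).astype(np.int32)],255,cv2.LINE_AA,8)
        d=np.abs(cv2.resize(b,(640,480),interpolation=cv2.INTER_AREA)/255.-m)
        d[:,int(proj(c,c2w(p,[(-105,ylim,22)]))[0,0]):]=0
        res.append((round(d.sum(),1),round(th,2)))
    return sorted(res)[:4]
E
python3 - <<'E'
from h import *
st=robot.read_state();print(st["t"],st["tool_pos"],st["force"])
print(gate_angle(robot.read_camera("scene"),[.570,-.0425,.1186]))
E
```

```text
7.1 [ 0.54768367 -0.24834749  0.02278322] [12.01555936  6.31791908 14.69129073]
[(np.float64(65.8), np.float64(0.6)), (np.float64(67.1), np.float64(0.58)), (np.float64(76.9), np.float64(0.62)), (np.float64(77.3), np.float64(0.56))]
```

carry_out:
  rows:
    - [0, 0.002, 0, 0, 0, 0]
    - [0, 0.004, 0.001, 0, 0, 0]
    - [0, 0.004, 0.0015, 0, 0, 0]
    - [0, 0.004, 0.0015, 0, 0, 0]

```text
t: 7.65
tool_pos: [0.5498, -0.2481, 0.0202]
orientation: [2.079, 2.347, 0.004]
force: [6.3, 3.2, 13.2]
opening: 0.0927
gripper_force: 6.2
```

```bash
python3 - <<'E'
from h import *
p=[.570,-.0425,.1186]
st=robot.read_state();print(st["t"],st["tool_pos"],st["force"],st["gripper_force"],row(st,*tgt(p,(-50,-200),22,1)))
print(gate_angle(robot.read_camera("scene"),p))
E
```

```text
7.65 [ 0.54981574 -0.24808241  0.02022958] [ 6.33547776  3.15347568 13.23374337] 6.189648394065443 [ 1.76 -5.62 -1.81  0.37  0.18  0.13]
[(np.float64(76.6), np.float64(0.66)), (np.float64(77.9), np.float64(0.64)), (np.float64(80.8), np.float64(0.62)), (np.float64(87.2), np.float64(0.7))]
```

carry_out:
  rows:
    - [0.003, 0, 0, 0, 0, 0]
    - [0.007, 0, 0, 0, 0, 0]
    - [0.012, 0, 0, 0, 0, 0]
    - [0.017, 0, 0, 0, 0, 0]
    - [0.02, 0, 0, 0, 0, 0]
    - [0.02, 0, 0, 0, 0, 0]

```text
t: 8.45
tool_pos: [0.5457, -0.23, 0.0195]
orientation: [2.079, 2.347, -0.002]
force: [0.9, -6.8, 9.4]
opening: 0.0932
gripper_force: 4.9
```

```bash
python3 - <<'E'
from h import *
p=[.570,-.0425,.1186]
st=robot.read_state();print(st["t"],st["tool_pos"],st["force"],st["gripper_force"],row(st,*tgt(p,(-50,-180),22,1)))
print(gate_angle(robot.read_camera("scene"),p))
E
```

```text
8.45 [ 0.54566726 -0.23000885  0.0195044 ] [ 0.93378432 -6.76792097  9.41247639] 4.925969393807463 [ 3.31 -3.64 -2.53  0.19  0.31  0.14]
[(np.float64(83.8), np.float64(0.66)), (np.float64(84.8), np.float64(0.64)), (np.float64(87.6), np.float64(0.7)), (np.float64(89.2), np.float64(0.68))]
```

```bash
python3 - <<'E'
from h import *
p=[.570,-.0425,.1186]
st=robot.read_state();im=robot.read_camera("wrist");wover(st,im,p,"pics/w3.png",th=.7)
o=cv2.imread("pics/w3.png")
R=lambda th:(np.cos(.7-th),np.sin(.7-th))
for th,col in((.6,(0,255,255)),(.7,(255,255,0)),(.8,(255,255,255))):
    k,s=R(th);f=lambda x,y,z:(-72+k*(x+72)+s*(z-42),y,42+k*(z-42)-s*(x+72))
    q=wproj(st,c2w(p,[f(-32,-4,39),f(-32,-4,58),f(-32,4,58)]));cv2.polylines(o,[q.round().astype(int)],False,col,1);print(th,q.round(1).tolist())
    for y in(-120,-60):print(" tread",y,wproj(st,c2w(p,[f(-84,y,22),f(-130,y,22)])).round(1).tolist())
hsv=cv2.cvtColor(im,cv2.COLOR_RGB2HSV);y=cv2.inRange(hsv,(18,150,100),(34,255,255))
for r in(20,60,100,150,200):
    xs=np.where(y[r,:330])[0];print(r,xs.min(),xs.max())
cv2.imwrite("pics/w3.png",o[:300,100:600])
E
```

```text
0.6 [[352.0, -88.8], [361.3, -111.3], [360.7, -125.8]]
 tread -120 [[229.6, 169.0], [133.7, 174.4]]
 tread -60 [[227.5, 35.6], [129.1, 46.0]]
0.7 [[354.0, -93.2], [358.8, -117.1], [358.1, -131.6]]
 tread -120 [[234.4, 168.5], [142.3, 172.3]]
 tread -60 [[232.5, 35.9], [138.0, 47.3]]
0.8 [[355.2, -97.8], [354.9, -122.9], [354.2, -137.6]]
 tread -120 [[239.3, 168.0], [151.3, 170.3]]
 tread -60 [[237.5, 36.0], [147.3, 48.5]]
20 157 247
60 156 246
100 156 231
150 158 247
200 161 248
```

View pics/w3.png

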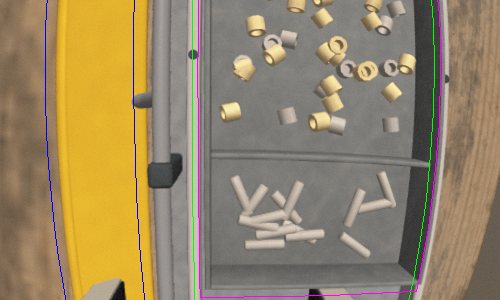

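Wrist picture: the treadle edges (columns 156–247) lie about 10–15 px inward of the 0.70 outline. That suggests the gate is above 0.7, near its limit. I back off a little and watch the force.

carry_out:
  rows:
    - [0, 0, -0.0008, 0, 0, 0]
    - [0, 0, -0.0015, 0, 0, 0]
    - [0, 0, -0.0015, 0, 0, 0]

```text
t: 8.93
tool_pos: [0.545, -0.2296, 0.0202]
orientation: [2.08, 2.348, -0.002]
force: [1.1, -6.0, 6.7]
opening: 0.0931
gripper_force: 3.6
```

```bash
cat > chk.py <<'E'
from h import *
p=[.570,-.0425,.1186]
st=robot.read_state();im=robot.read_camera("wrist");print(st["t"],st["tool_pos"],st["force"].round(1),st["gripper_force"])
R0=Ro.from_rotvec(st["orientation"]).as_matrix();d=st["tool_pos"][:2]-p[:2];c,s=np.cos(p[2]),np.sin(p[2]);print("chute xy",c*d[0]+s*d[1],-s*d[0]+c*d[1])
k=lambda th:(np.cos(.7-th),np.sin(.7-th))
hsv=cv2.cvtColor(im,cv2.COLOR_RGB2HSV);y=cv2.inRange(hsv,(18,150,100),(34,255,255))
for r in(60,150):
    xs=np.where(y[r,:330])[0];print(r,xs.min(),xs.max())
yy=(c*0-0)+(-s*d[0]+c*d[1])*1000+90
for th in(.5,.6,.7,.8):
    K,S=k(th);f=lambda x,z:(-72+K*(x+72)+S*(z-42),yy,42+K*(z-42)-S*(x+72))
    print(th,wproj(st,c2w(p,[f(-84,22),f(-130,22)])).round().tolist())
print(gate_angle(robot.read_camera("scene"),p))
E
python3 chk.py
```

```text
8.925 [ 0.54502644 -0.22955386  0.02020278] [ 1.1 -6.   6.7] 3.5651173429505434
chute xy -0.04693074222723913 -0.18278492978686203
60 155 246
150 157 247
0.5 [[225.0, 109.0], [124.0, 117.0]]
0.6 [[229.0, 109.0], [132.0, 117.0]]
0.7 [[234.0, 109.0], [141.0, 116.0]]
0.8 [[239.0, 109.0], [150.0, 116.0]]
[(np.float64(75.7), np.float64(0.66)), (np.float64(77.0), np.float64(0.64)), (np.float64(78.7), np.float64(0.62)), (np.float64(86.7), np.float64(0.6))]
```

The force is now 6.7 N, in the holding range, and the treadle's apparent width (91 px) gives about 0.72. I push on.

carry_out:
  rows:
    - [0.005, 0, 0, 0, 0, 0]
    - [0.01, 0, 0, 0, 0, 0]
    - [0.015, 0, 0, 0, 0, 0]
    - [0.021, 0, 0, 0, 0, 0]
    - [0.027, 0, 0, 0, 0, 0]
    - [0.033, 0, 0, 0, 0, 0]
    - [0.039, 0, 0, 0, 0, 0]
    - [0.045, 0, 0, 0, 0, 0]
    - [0.051, 0, 0, 0, 0, 0]
    - [0.057, 0, 0, 0, 0, 0]
    - [0.063, 0, 0, 0, 0, 0]
    - [0.069, 0, 0, 0, 0, 0]

```text
t: 10.52
tool_pos: [0.5369, -0.1609, 0.0202]
orientation: [2.08, 2.348, -0.001]
force: [1.5, -6.2, 6.6]
opening: 0.0928
gripper_force: 3.9
```

```bash
python3 chk.py
```

```text
10.525 [ 0.53692642 -0.16092461  0.02019291] [ 1.5 -6.2  6.6] 3.938912447556504
chute xy -0.04685350245430049 -0.11367937395935958
60 156 247
150 158 248
0.5 [[224.0, 109.0], [123.0, 117.0]]
0.6 [[229.0, 109.0], [132.0, 117.0]]
0.7 [[234.0, 109.0], [140.0, 116.0]]
0.8 [[239.0, 109.0], [150.0, 116.0]]
[(np.float64(92.3), np.float64(0.66)), (np.float64(93.4), np.float64(0.64)), (np.float64(96.0), np.float64(0.62)), (np.float64(103.9), np.float64(0.7))]
```

Steady: the gate stays constant and the force shows no blade contact. I keep pushing.

carry_out:
  rows:
    - [0.005, 0, 0, 0, 0, 0]
    - [0.011, 0, 0, 0, 0, 0]
    - [0.017, 0, 0, 0, 0, 0]
    - [0.023, 0, 0, 0, 0, 0]
    - [0.029, 0, 0, 0, 0, 0]
    - [0.035, 0, 0, 0, 0, 0]
    - [0.041, 0, 0, 0, 0, 0]
    - [0.047, 0, 0, 0, 0, 0]
    - [0.053, 0, 0, 0, 0, 0]
    - [0.059, 0, 0, 0, 0, 0]
    - [0.065, 0, 0, 0, 0, 0]
    - [0.07, 0, 0, 0, 0, 0]

```text
t: 12.12
tool_pos: [0.5286, -0.0912, 0.0201]
orientation: [2.08, 2.348, -0.001]
force: [1.2, -6.5, 6.5]
opening: 0.0929
gripper_force: 4.0
```

```bash
python3 chk.py; python3 - <<'E'
from h import *
im=robot.read_camera("top");x0,y0=260,185
cv2.imwrite("pics/t4.png",cv2.resize(im[y0:y0+100,x0:x0+190],None,fx=4,fy=4,interpolation=cv2.INTER_CUBIC)[:,:,::-1])
E
```

```text
12.125 [ 0.52864421 -0.09122501  0.02012991] [ 1.2 -6.5  6.5] 4.024752755794907
chute xy -0.04683052700282181 -0.04348941958976254Traceback (most recent call last):
  File "chk.py", line 8, in <module>
    xs=np.where(y[r,:330])[0];print(r,xs.min(),xs.max())
                                      ~~~~~~^^
    return umr_minimum(a, axis, None, out, keepdims, initial, where)
ValueError: zero-size array to reduction operation minimum which has no identity
```

View pics/t4.png

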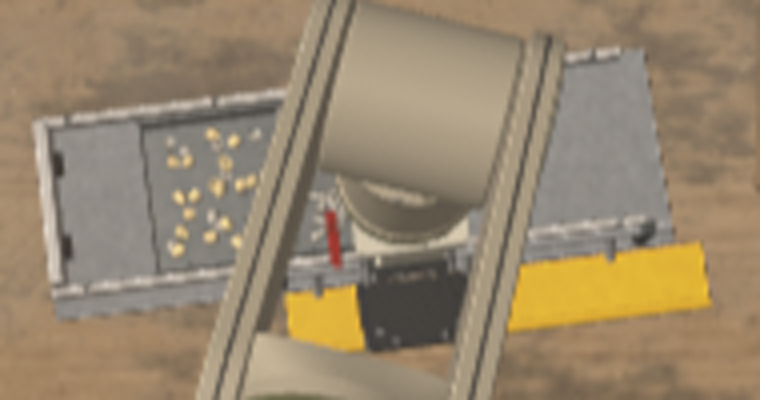

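The tray is well under the raised blade (331,238), its front edge at crop column 145, about 58 mm short of the buffers at column 57. I continue, slowing near the stop.

carry_out:
  rows:
    - [0.005, 0, 0, 0, 0, 0]
    - [0.011, 0, 0, 0, 0, 0]
    - [0.017, 0, 0, 0, 0, 0]
    - [0.023, 0, 0, 0, 0, 0]
    - [0.028, 0, 0, 0, 0, 0]
    - [0.033, 0, 0, 0, 0, 0]
    - [0.038, 0, 0, 0, 0, 0]
    - [0.043, 0, 0, 0, 0, 0]
    - [0.047, 0, 0, 0, 0, 0]
    - [0.05, 0, 0, 0, 0, 0]
    - [0.052, 0, 0, 0, 0, 0]
    - [0.052, 0, 0, 0, 0, 0]

```text
t: 13.72
tool_pos: [0.5224, -0.0394, 0.02]
orientation: [2.081, 2.348, -0.0]
force: [0.8, -4.9, 7.1]
opening: 0.0933
gripper_force: 3.9
```

carry_out:
  rows:
    - [0.002, 0, 0, 0, 0, 0]
    - [0.004, 0, 0, 0, 0, 0]
    - [0.004, 0, 0, 0, 0, 0]

```text
t: 14.1
tool_pos: [0.5219, -0.0355, 0.02]
orientation: [2.081, 2.348, -0.0]
force: [0.9, -7.5, 7.3]
opening: 0.0929
gripper_force: 4.2
```

carry_out:
  rows:
    - [0.001, 0, 0, 0, 0, 0]
    - [0.002, 0, 0, 0, 0, 0]
    - [0.002, 0, 0, 0, 0, 0]

```text
t: 14.48
tool_pos: [0.5218, -0.0353, 0.0201]
orientation: [2.08, 2.346, -0.003]
force: [1.1, -14.2, 6.8]
opening: 0.0931
gripper_force: 8.4
```

carry_out:
  rows:
    - [0.001, 0, 0, 0, 0, 0]
    - [0.002, 0, 0, 0, 0, 0]
    - [0.002, 0, 0, 0, 0, 0]

```text
t: 14.85
tool_pos: [0.5216, -0.035, 0.0202]
orientation: [2.08, 2.344, -0.006]
force: [-0.6, -23.0, 7.1]
opening: 0.0928
gripper_force: 12.3
```

carry_out:
  rows:
    - [0.001, 0, 0, 0, 0, 0]
    - [0.002, 0, 0, 0, 0, 0]
    - [0.002, 0, 0, 0, 0, 0]

```text
t: 15.22
tool_pos: [0.5214, -0.0348, 0.0203]
orientation: [2.08, 2.342, -0.009]
force: [-0.6, -30.0, 6.8]
opening: 0.0928
gripper_force: 16.2
```

The tray is firmly against the buffers: 30 N with no further motion. I back off a little, then rise.

carry_out:
  rows:
    - [-0.003, 0, 0, 0, 0, 0]
    - [-0.006, 0, 0, 0, 0, 0]
    - [-0.01, 0, 0, 0, 0, 0]
    - [-0.01, 0, 0, 0, 0, 0]
    - [-0.01, 0, -0.005, 0, 0, 0]
    - [-0.01, 0, -0.011, 0, 0, 0]
    - [-0.01, 0, -0.018, 0, 0, 0]
    - [-0.01, 0, -0.026, 0, 0, 0]
    - [-0.01, 0, -0.035, 0, 0, 0]
    - [-0.01, 0, -0.045, 0, 0, 0]
    - [-0.01, 0, -0.06, 0, 0, 0]
    - [-0.01, 0, -0.08, 0, 0, 0]

```text
t: 16.73
tool_pos: [0.5205, -0.0377, 0.0994]
orientation: [-2.083, -2.351, 0.001]
force: [-0.2, 0.3, -0.5]
opening: 0.0934
gripper_force: 0.0
```

carry_out:
  rows:
    - [0, 0, -0.02, 0, 0, 0]
    - [-0.02, 0, -0.05, 0, 0, 0]
    - [-0.05, 0, -0.09, 0, 0, 0]
    - [-0.09, 0, -0.12, 0, 0, 0]
    - [-0.13, 0, -0.14, 0, 0, 0]
    - [-0.16, 0, -0.14, 0, 0, 0]
    - [-0.18, 0, -0.14, 0, 0, 0]
    - [-0.18, 0, -0.14, 0, 0, 0]

```text
t: 17.73
tool_pos: [0.5422, -0.2171, 0.2383]
orientation: [-2.085, -2.349, 0.0]
force: [0.4, 0.4, 0.9]
opening: 0.0932
gripper_force: 0.0
```

```bash
python3 - <<'E'
from h import *
st=robot.read_state();print(st["t"],st["tool_pos"],st["force"])
p=[.570,-.0425,.1186]
im=robot.read_camera("wrist");wover(st,im,p,"pics/w5.png",trays=(102,),th=0)
E
```

```text
17.725 [ 0.54221464 -0.21713727  0.23834426] [0.40047815 0.38394859 0.94350805]
```

View pics/w5.png

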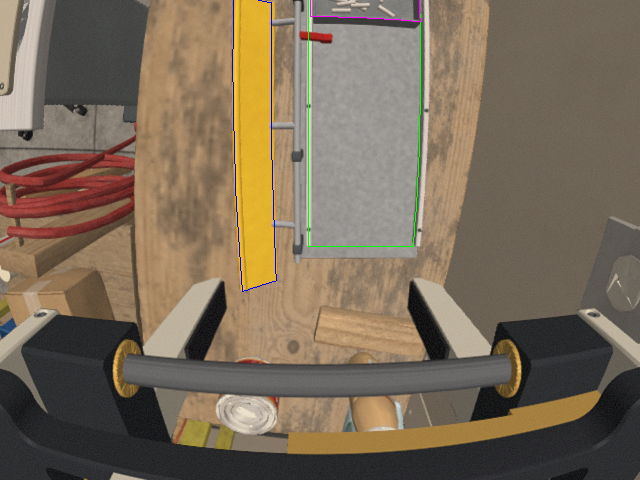

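The gate is shut: the treadle lies on its 0-rad outline, and the blade at (316,37) reaches over the wall. The tray's rear edge at row 20 matches the outline for centre y 102, and nothing touches the robot. I hand the job in.

```bash
python3 -c "
from plant import robot
print(robot.close_job())"
```

```text
the job is handed in; nothing more can be done
None
```

I pushed the tray under the raised gate to the end stop, let the gate swing shut behind it and handed the job in; the last picture shows all of that in place, but the judge returned no verdict.

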